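# Push the board tray home in the bench drying oven and shut its drop-down door

## Robot

A 6-joint arm with a two-finger parallel gripper is mounted at the origin on the work surface. World frame = base frame: x ahead of the robot, y to its left, z up, the work surface at z = 0. Lengths are in m, angles in rad, forces in N, time in s.
With the tool pointing down it reaches from about 0.425 to 0.925 m from the base axis. Payload 12.5 kg.
Tool frame: the origin (TCP) lies between the finger pads; the fingertips stand bot.tip_extent ahead of it and the grasp point (between the pads) lies 6 mm ahead of it (bot.tip_extent is the distance from the TCP to the fingertips, in m); z points along the fingers, y is the line along which they close (so a half turn about z gives the same grasp; the last joint's range is limited). The gripper opens to 85 mm and grips with 20 to 120 N. Pads are 22 mm wide; open, the fingers measure 114 mm over their backs; the gripper's body (76 mm by 85 mm) begins 54 mm behind the grasp point. The pads swing forward as they close: fully open they stand 13 mm farther back than shut.
Start: joints at [1.14, 0.491, 1.559, -0, 1.092, -0.106], TCP at [0.199, 0.592, 0.256] pointing down, gripper open.
Joint ranges: [-3.1, 3.1], [-0.84, 2.19], [0.05, 2.79], [-1.13, 4.28], [0.06, 2.93], [-2.69, 2.69]. Speed limits (rad/s): [2.22, 2.22, 2.79, 3.14, 3.14, 3.14].

## Interface

Orientations are given as a unit quaternion [x, y, z, w].
In Python, from plant import bot gives the robot as it stands.
- The arm moves only by the shell command python3 -m crank 'ROWS' [OPENING] [FORCE]. ROWS is JSON, one flat list of numbers, 4 for each row, row after row: the shift along the tool's x, y, z as a fraction of full scale, then the turn about the tool's z as a fraction of full scale. A call has 1 to 12 rows; each row is the pose to reach, as a shift and turn from the pose commanded when the call began, along the tool's axes at that moment; what a row does not reach only later rows make up. Full scale, the value 1, is 0.4 m for a shift and pi/4 rad for a turn. A row lasts 1/12 s, in which the tool goes at most 41.7 mm and 7.16 degrees, less where a joint would pass 70% of its speed; a pose out of reach is approached as far as the arm can. A call with a number of a shift or a turn outside -1 to 1 is refused whole. A call with a gripper value outside its range is refused whole. OPENING is the closure, from 0 (fully open) to 1 (shut), set as the call begins (- or left out, the last holds). The fingers move at their own pace and stop on an object; FORCE is the grip in N (left out, the last holds). Time passes only in rows, so rows that repeat a pose let the fingers close. It gives the time, the measured TCP pose, the force, the opening and the grip force at its end, in the units of the state.
- bot.observe(): the state, without advancing time (a new reading comes with each control period).
- bot.camera(name): name is "scene" or "top" or "wrist"; returns a dict with "img" (400x640x3 uint8, red, green, blue), "fx", "fy", "cx", "cy" (pixels), "k1" (the pictures are not rectified: a ray, as slopes to the right and down, at radius r is drawn at 1 + k1 r^2 times it, then the intrinsics apply), "position" and "attitude" of the camera in the world. Camera axes: x right, y down, z forward; pixel columns grow to the right and rows downward; lengths in m; the calibration is good to about 2 mm. A picture is of the moment at which its call begins. There is no depth.
- bot.sign_off(): hands the job in; it is judged then, once.
The state is a dict: "time": time; "joint_positions": joint angles; "joint_velocities": joint speeds; "joint_torque": joint torques, N m; "eef_pos": TCP position; "orientation": TCP orientation; "contact_force": force on the tool from outside, world axes, zero at the start; "torque": the same for the moment, N m; "finger_gap": opening from 0.0 (shut) to 1.0 (fully open); "grip_force": force on a finger pad.
Only numpy, scipy, OpenCV 4.12 (cv2) and the standard library are available. Lean on these libraries where they do the work, as an engineer would, in place of code of your own. Each camera call takes 0.05 s, during which the arm holds its last target. There are 200 camera calls.

## Task

The tray of circuit boards in the bench oven was not pushed home. Pull the oven's drop-down door all the way down to its stop, then push the tray fully in until it stops, then push the door back up until it is fully shut. Leave the bottle, the reel and the meter where they are.

Things in the scene. Friction and masses are not known exactly. Their poses are not given: they have to be found in the camera images.
- oven: White bench oven, fixed, 300 mm deep, 390 mm wide, 173 mm tall, sloped front. Origin on the bench straight below the middle of the door's hinge line; x points into the oven (away from its front), y to the left as seen from the front, z up. A control column with a green sloped panel stands left of the door, y = +150 to +235 mm. With the door down the tray's front is open to above.
- door (a joint): Grey door panel, 286 mm wide, 8 mm thick, 185 mm from hinge to free edge, turning about its lower edge, along the oven's y. 0 rad = shut, leaning 35 degrees back into the oven; grows as it comes forward and down; 0.61 = upright; 1.48 = down at its stop, leaning 50 degrees forward. may start ajar by up to 0.3. Stiff hinge: it stays at any angle; 2 to 6 N at the lip moves it.
- door_hinge (a point): Middle of the hinge line, 50 mm above the bench, on the plane of the door's inner face; the outer face is 8 mm further out.
- door_lip (a point): Middle of the door's free edge, on its inner face, 185 mm from the hinge; moves with the door. The last 35 mm of the door is a yellow pull lip, 200 mm wide: when shut it stands free, 29 mm higher than the roof, so it can be pulled from behind and pushed from the front.
- roof_edge (a point): Middle of the top of the roof's front edge, 86 mm behind the hinge line and 173 mm above the bench. The flat roof runs back from here and is bare.
- tray (a joint): Tray with four green circuit boards, 200 mm deep and 220 mm wide, sliding on the oven floor along the oven's x. 0 = home, against its rear stop; the value is how far it sticks out towards the door, in m, 0.026 at most. About 3 N moves it and it stays where it is left.
- tray_front (a point): Middle of the top edge of the tray's orange front plate, on its outer face. Plate 220 mm wide, 6 mm thick, 30 mm high, its top 78 mm above the bench. When home its outer face is 52 mm behind the hinge line (oven x = +52 mm), flush with the yellow-marked ends of the dark ledges beside it.
- bottle: Closed white bottle with a blue cap, 50 mm diameter, 120 mm tall, standing loose in front of the oven; origin at the middle of its base. Not to be moved.
- reel: Bright metal solder reel, 56 mm diameter, 46 mm tall, standing loose in front of the oven; origin at the middle of its base. Not to be moved.
- meter: Red hand-held multimeter lying loose, 150 x 75 x 34 mm (long side along its x); origin at the middle of its underside. Not to be moved.

How it is judged:
By the outcome, as a careful person would: the job done as asked, in the order asked, and still so for the second after the job is handed in, with the robot touching nothing.
It also fails if it takes over 64 s, if anything falls off the work surface, if the arm or the gripper's body presses on something with over 40 N, if the wrist force passes 120 N, or if a joint passes its speed limit or range.

## Working session

There is one attempt and no reset: what is moved stays moved. The work goes in short steps, Python scripts to look and compute and a shell command to move; the robot and the scene stay as the last step left them, time stands still between calls to the robot, and variables do not carry over. Pictures are saved under pics/ and viewed, at most 10 in all, crops included, and the job is handed in when it is done.

```bash
mkdir -p pics; ls
python3 - <<'E'
from plant import bot
import cv2
for n in("scene","top"):
    c=bot.camera(n); cv2.imwrite(f"pics/{n}0.png",c["img"][:,:,::-1]); print({k:v for k,v in c.items() if k!="img"})
print(bot.observe(),bot.tip_extent)
E
```

```text
pics
{'fx': 474.4133663040651, 'fy': 474.4133663040651, 'cx': 326.13817876539053, 'cy': 200.5839965091781, 'k1': 0.023668767388432786, 'position': array([1.00915633, 0.38264212, 0.85709419]), 'attitude': array([ 0.41254145,  0.84691931, -0.30303956, -0.14388977])}
{'fx': 455.6576586340128, 'fy': 455.6576586340128, 'cx': 309.39472773400286, 'cy': 202.84127473884988, 'k1': -0.100957595814548, 'position': array([0.41666438, 0.01417792, 1.13966559]), 'attitude': array([-0.70088258,  0.70944919, -0.06118969,  0.04124651])}
{'time': 0.1, 'joint_positions': array([ 1.14039281e+00,  4.91472058e-01,  1.55940419e+00,  2.84938288e-06,
        1.09169312e+00, -1.05582268e-01]), 'joint_velocities': array([ 0.00195847, -0.00155024, -0.00294865, -0.00099163,  0.00181567,
       -0.00032113]), 'joint_torque': array([ 1.67329788e-03, -6.19451737e+01, -2.62022763e+01, -1.48309127e-04,
        2.89349540e-03,  4.03646652e-05]), 'eef_pos': array([0.19935372, 0.59216323, 0.25579768]), 'orientation': array([ 1.61698206e-01,  9.86840135e-01, -4.70589167e-04, -1.30533826e-04]), 'contact_force': array([ 0.61679552, -0.09536609,  0.37909962]), 'torque': array([0.01197408, 0.02431101, 0.00698529]), 'grip_force': 0.0, 'finger_gap': 0.9955313911288552} 0.025
```

View pics/scene0.png

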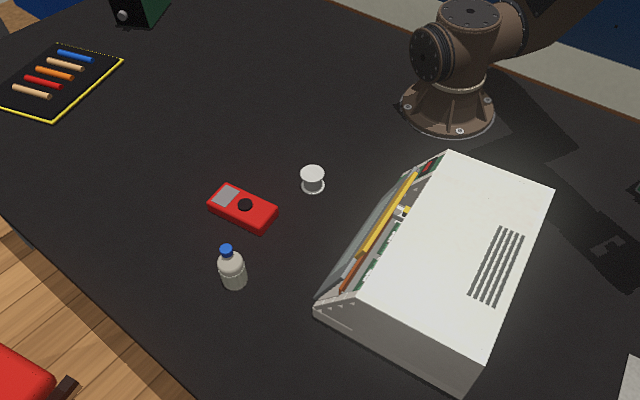

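View pics/top0.png

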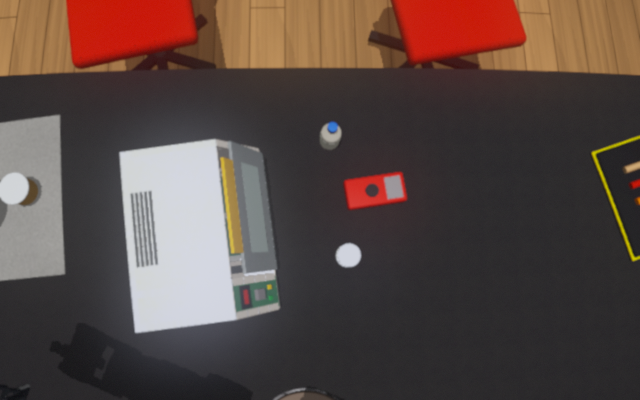

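The top view shows the oven at left with its front facing image right, the yellow lip at about (232,205), and the bottle, meter and reel at (330,136), (376,190) and (348,255). I'll enlarge crops to read the corners.

```bash
cat > h.py <<'E'
import numpy as np, cv2
from scipy.spatial.transform import Rotation as R
from plant import bot
def proj(c,P):
    r=R.from_quat(c["attitude"]).inv()
    K=np.array([[c["fx"],0,c["cx"]],[0,c["fy"],c["cy"]],[0,0,1.]])
    Q=r.apply(np.atleast_2d(P)-c["position"])
    return cv2.projectPoints(Q,np.zeros(3),np.zeros(3),K,np.array([c["k1"],0,0,0.]))[0][:,0]
def ray(c,uv,z):
    K=np.array([[c["fx"],0,c["cx"]],[0,c["fy"],c["cy"]],[0,0,1.]])
    p=cv2.undistortPoints(np.array(uv,float).reshape(-1,1,2),K,np.array([c["k1"],0,0,0.]))[:,0]
    d=R.from_quat(c["attitude"]).apply(np.c_[p,np.ones(len(p))])
    return c["position"]+d*((z-c["position"][2])/d[:,2])[:,None]
def crop(n,x0,y0,w,h,s,f):
    c=bot.camera(n); cv2.imwrite(f,cv2.resize(c["img"][y0:y0+h,x0:x0+w,::-1],None,fx=s,fy=s,interpolation=cv2.INTER_CUBIC)); return c
E
python3 - <<'E'
from h import *
c=crop("top",200,130,90,110,5,"pics/t1.png")
c=crop("top",200,220,90,110,5,"pics/t1b.png")
a=cv2.imread("pics/t1.png");b=cv2.imread("pics/t1b.png");cv2.imwrite("pics/t1.png",cv2.resize(np.hstack([a[:,:400],b[:,:400]]),None,fx=1,fy=1))
crop("scene",305,140,150,180,3.3,"pics/s1.png")
for n,uv,z in(("bottlecap",(332.5,127),.12),("reel",(348,255),.046),("m",(345.5,181),.034),("m",(403,172),.034),("m",(406.5,199),.034),("m",(349,208),.034)): print(n,ray(c,uv,z).round(3))
E
```

```text
bottlecap [[ 0.743 -0.072  0.12 ]]
reel [[ 0.449 -0.109  0.046]]
m [[ 0.632 -0.109  0.034]]
m [[ 0.654 -0.254  0.034]]
m [[ 0.585 -0.26   0.034]]
m [[ 0.564 -0.115  0.034]]
```

View pics/t1.png

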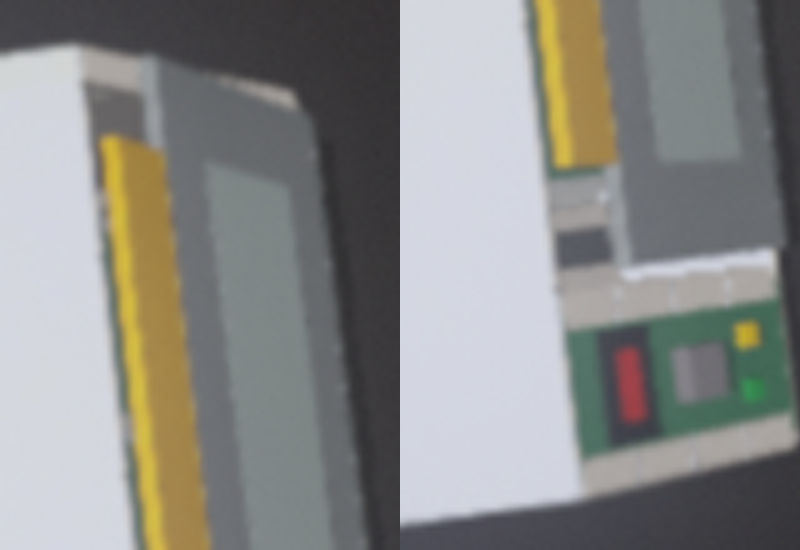

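View pics/s1.png

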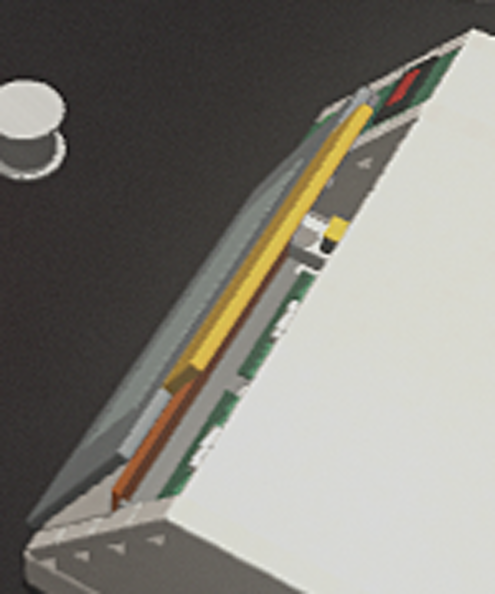

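```bash
cat >> h.py <<'E'
def oven(p,P):
    P=np.atleast_2d(P).astype(float);c,s=np.cos(p[2]),np.sin(p[2])
    return np.c_[p[0]+c*P[:,0]-s*P[:,1],p[1]+s*P[:,0]+c*P[:,1],P[:,2]]
def lip(th,y,r=.185,out=0):
    a=np.radians(35)-th
    return [r*np.sin(a)-out*np.cos(a),y,.05+r*np.cos(a)+out*np.sin(a)]
E
python3 - <<'E'
from h import *
from scipy.optimize import least_squares
t=bot.camera("top");s=bot.camera("scene")
print(ray(t,[(215.6,139),(236.4,319.4)],.173).round(4), ray(s,[(355.9,297.6),(448.9,149.1)],.173).round(4))
def res(p):
    rf=oven(p,[[.086,-.155,.173],[.086,.235,.173]])
    lp=oven(p,[lip(p[3],-.1),lip(p[3],.1)])
    tr=oven(p,[[.052-p[4],-.11,.078]])
    return np.r_[(proj(t,rf)-[(215.6,139),(236.4,319.4)]).ravel(),(proj(s,rf)-[(355.9,297.6),(448.9,149.1)]).ravel(),
     (proj(t,lp)-[(220.6,157.4),(231.2,253)]).ravel(),(proj(s,lp)-[(365.6,251.5),(417.7,173.3)]).ravel(),(proj(s,tr)-[(339.8,288.5)]).ravel()]
r=least_squares(res,[.6,.2,1.57,.1,.01],loss="soft_l1");p=r.x
print(p.round(4),res(p).round(1))
print("reach",[np.hypot(*oven(p,[lip(th,y)])[0,:2]).round(3) for th in(p[3],1.48) for y in(-.1,0,.1)],oven(p,[lip(p[3],0),lip(1.48,0)]).round(3))
E
```

```text
[[0.7011 0.1894 0.173 ]
 [0.3145 0.141  0.173 ]] [[0.7009 0.195  0.173 ]
 [0.3139 0.1478 0.173 ]]
[0.5575 0.0887 1.6937 0.2127 0.0188] [-1.7  0.2 -2.   0.4 -1.  -0.7 -1.1 -0.6 -1.2 -0.2 -1.   0.6 -0.6  0.2
 -0.5 -1.2 -0.3  0.6]
reach [np.float64(0.67), np.float64(0.572), np.float64(0.473), np.float64(0.675), np.float64(0.577), np.float64(0.48)] [[ 0.549  0.16   0.221]
 [ 0.575 -0.052  0.169]]
```

```bash
cat >> h.py <<'E'
p0=[.5575,.0887,1.6937]
def st():
    o=bot.observe();c,s=np.cos(p0[2]),np.sin(p0[2]);d=o["eef_pos"]-[p0[0],p0[1],0]
    f=o["contact_force"];m=R.from_quat(o["orientation"]).as_matrix()
    print("t",round(o["time"],2),"oven tcp mm",np.round(1000*np.array([c*d[0]+s*d[1],-s*d[0]+c*d[1],d[2]]),1),"F oven",np.round([c*f[0]+s*f[1],-s*f[0]+c*f[1],f[2]],1),"gap",round(o["finger_gap"],2),"tool y deg",np.degrees(np.arctan2(m[1,1],m[0,1])).round(1))
E
python3 -m crank '[-0.55,-0.295,0,-0.57,-0.55,-0.295,0,-0.57,-0.55,-0.295,0,-0.57,-0.55,-0.295,0,-0.57,-0.55,-0.295,0,-0.57,-0.55,-0.295,0,-0.57,-0.55,-0.295,0,-0.57,-0.55,-0.295,0,-0.57,-0.55,-0.295,0,-0.57,-0.55,-0.295,0,-0.57,-0.55,-0.295,0,-0.57]' 1 40; python3 -c "from h import *;st()"
```

```text
time: 1.27
eef_pos: [0.3693, 0.4113, 0.2563]
orientation: [-0.062, 0.998, 0.0, -0.0]
contact_force: [0.3, -0.4, 0.0]
finger_gap: -0.001
grip_force: 0.0
t 1.27 oven tcp mm [343.2 147.2 256.3] F oven [-0.5 -0.3  0. ] gap -0.0 tool y deg 97.1
```

```bash
python3 -m crank '[-0.367,-0.52,0,0,-0.367,-0.52,0,0,-0.367,-0.52,0,0,-0.367,-0.52,0,0,-0.367,-0.52,0,0,-0.367,-0.52,0,0,-0.367,-0.52,0,0,-0.367,-0.52,0,0,-0.367,-0.52,0,0]' >/dev/null
python3 - <<'E'
from h import *
st(); crop("scene",280,60,200,240,2.5,"pics/s2.png")
E
```

```text
t 2.02 oven tcp mm [1.351e+02 1.000e-01 2.560e+02] F oven [ 0.5 -0.1  0.1] gap 0.0 tool y deg 97.1
```

View pics/s2.png

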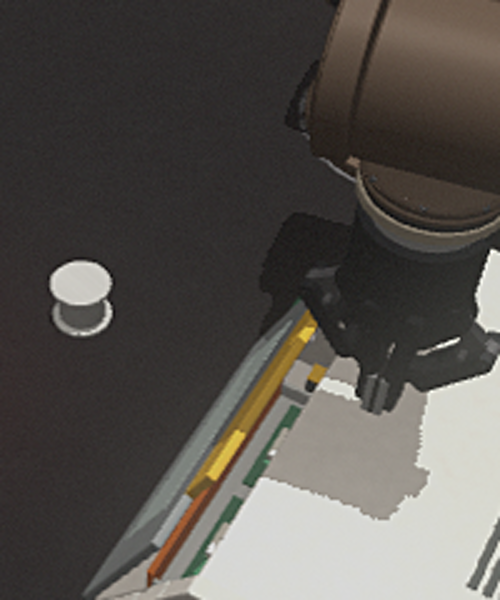

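The scene view shows the gripper over the roof, with knuckles spreading about 60 mm along oven x (pixels (320,290) and (480,355)). I'll turn 90° so they lie along the door instead.

```bash
python3 -m crank '[0,0,0,1,0,0,0,1,0,0,0,1,0,0,0,1,0,0,0,1,0,0,0,1,0,0,0,1,0,0,0,1]' >/dev/null;  python3 -m crank '[0,0,0,1,0,0,0,1,0,0,0,1,0,0,0,1,0,0,0,1,0,0,0,1,0,0,0,1,0,0,0,1]' >/dev/null; python3 -c "
from h import *
st();print(bot.observe()['joint_positions'].round(2))"
```

```text
t 3.4 oven tcp mm [1.354e+02 2.000e-01 2.565e+02] F oven [ 0.4 -0.4 -1.1] gap 0.0 tool y deg 7.2
[0.28 0.43 1.66 0.   1.05 0.15]
```

```bash
python3 -m crank '[0,0,0.05,0,0,0,0.095,0,-0.03,0,0.095,0,-0.06,0,0.095,0,-0.088,0,0.095,0,-0.088,0,0.095,0]' ; python3 -c "from h import *;st()"
```

```text
time: 3.9
eef_pos: [0.5464, 0.1849, 0.2194]
orientation: [0.663, 0.749, 0.001, 0.001]
contact_force: [-0.9, -0.2, 0.5]
finger_gap: -0.003
grip_force: 0.0
t 3.9 oven tcp mm [ 96.8  -0.8 219.4] F oven [-0.1  0.9  0.5] gap -0.0 tool y deg 7.0
```

```bash
python3 -m crank '[-0.025,0,0,0,-0.05,0,-0.005,0,-0.075,0,-0.01,0,-0.1,0,-0.015,0,-0.125,0,-0.02,0,-0.15,0,-0.025,0,-0.175,0,-0.03,0,-0.2,0,-0.033,0,-0.225,0,-0.035,0,-0.25,0,-0.035,0,-0.275,0,-0.035,0]' >/dev/null; python3 -c "from h import *;st()"
```

```text
t 4.82 oven tcp mm [-1.21e+01 -2.00e-01  2.32e+02] F oven [ 4.1 -0.  -1.7] gap -0.0 tool y deg 7.0
```

```bash
python3 -m crank '[-0.025,0,0,0,-0.05,0,0.001,0,-0.085,0,0.005,0,-0.122,0,0.012,0,-0.16,0,0.03,0,-0.2,0,0.055,0,-0.225,0,0.078,0,-0.245,0,0.102,0,-0.258,0,0.12,0,-0.265,0,0.13,0]' >/dev/null
python3 - <<'E'
from h import *
st(); crop("scene",200,60,260,260,2.3,"pics/s3.png")
E
```

```text
t 5.65 oven tcp mm [-117.8   -0.2  179.1] F oven [-0.3 -0.6  1. ] gap 0.0 tool y deg 7.0
```

View pics/s3.png

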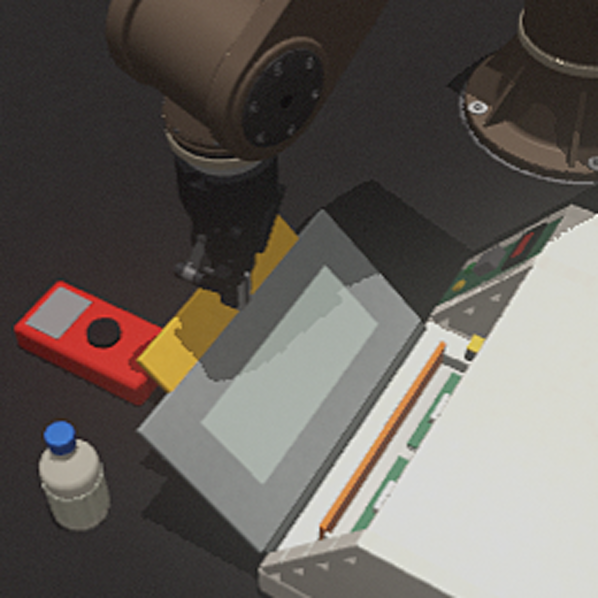

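The door is nearly down, with its lip at about (200,330), and the tray plate is visible. I'll press on until the stop gives a reaction.

```bash
python3 -m crank '[0,0,0.006,0,0,0,0.012,0,0,0,0.012,0]' >/dev/null; python3 -c "from h import *;st()";python3 -m crank '[0,0,0.006,0,0,0,0.01,0,0,0,0.01,0]' >/dev/null; python3 -c "from h import *;st()"
```

```text
t 5.95 oven tcp mm [-116.3   -0.8  176.6] F oven [1.4 0.9 8.1] gap -0.0 tool y deg 7.1
t 6.2 oven tcp mm [-116.    -1.4  175.6] F oven [ 7.5  8.4 38.1] gap -0.0 tool y deg 7.1
```

```bash
python3 -m crank '[0,0,-0.07,0,0,0,-0.14,0,0.1,0,-0.14,0,0.2,0,-0.14,0,0.3,0,-0.14,0,0.312,0,-0.14,0,0.312,0,-0.14,0]' >/dev/null; python3 -c "from h import *;st()"
```

```text
t 6.78 oven tcp mm [ 1.040e+01 -2.000e-01  2.279e+02] F oven [-0.2  0.1 -0.6] gap -0.0 tool y deg 7.3
```

Descend 138 mm (0.345).

```bash
python3 -m crank '[0,0,0.06,0,0,0,0.12,0,0,0,0.18,0,0,0,0.24,0,0,0,0.29,0,0,0,0.325,0,0,0,0.342,0,0,0,0.342,0,0,0,0.342,0]' >/dev/null
python3 - <<'E'
from h import *
st(); crop("scene",250,60,230,260,2.3,"pics/s4.png")
E
```

```text
t 7.53 oven tcp mm [ 7.3 -0.7 91.1] F oven [ 0.6 -0.7  1. ] gap -0.0 tool y deg 7.0
```

View pics/s4.png

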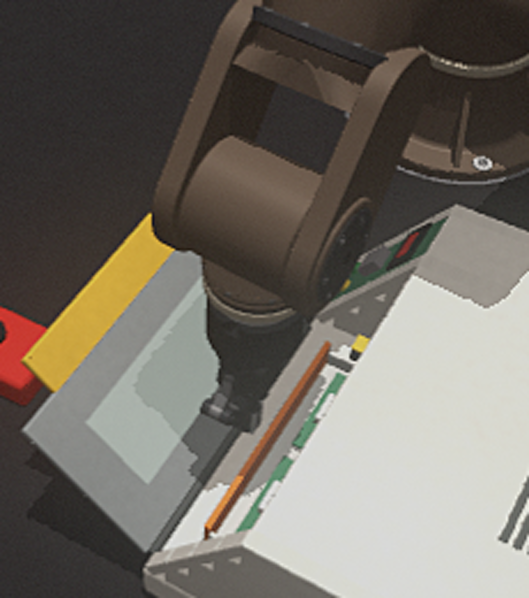

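The fingers are in front of the orange plate and everything is clear, so I'll push gently.

```bash
python3 -m crank '[0.008,0,0,0,0.016,0,0,0,0.024,0,0,0,0.032,0,0,0,0.04,0,0,0,0.048,0,0,0,0.056,0,0,0,0.064,0,0,0,0.064,0,0,0]' >/dev/null; python3 -c "from h import *;st()"
python3 -m crank '[0.005,0,0,0,0.01,0,0,0,0.01,0,0,0]' >/dev/null; python3 -c "from h import *;st()"
```

```text
t 8.33 oven tcp mm [34.  -0.4 90.7] F oven [ 0.4 -0.3  0.2] gap 0.0 tool y deg 7.1
t 8.58 oven tcp mm [37.7 -0.3 90.6] F oven [-0.4 -0.2 -0.7] gap 0.0 tool y deg 7.0
```

```bash
python3 -m crank '[0.005,0,0,0,0.01,0,0,0]' >/dev/null; python3 -c "from h import *;st()"
python3 -m crank '[0.005,0,0,0,0.005,0,0,0]' >/dev/null
python3 - <<'E'
from h import *
st(); crop("scene",300,120,150,190,3.1,"pics/s5.png")
E
```

```text
t 8.75 oven tcp mm [38.7 -0.3 90.6] F oven [-43.7   1.    1.6] gap -0.0 tool y deg 7.1
t 8.92 oven tcp mm [38.7 -0.4 90.6] F oven [-45.1   1.5   2.7] gap -0.0 tool y deg 7.1
```

View pics/s5.png

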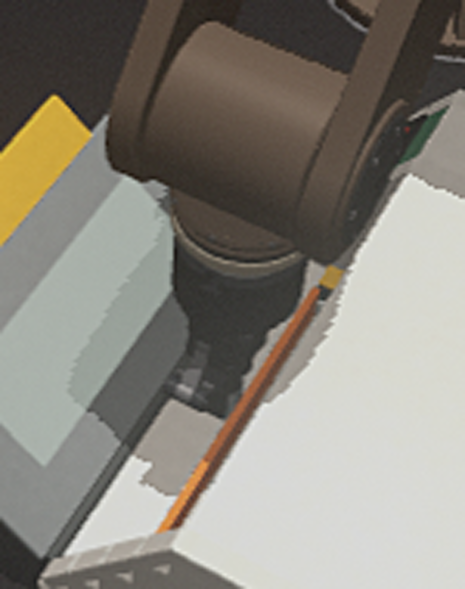

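The plate now lines up with the yellow ledge mark (crop (330,275)), and the 45 N rise with no motion says it is at its stop. I'll back off, rise, and check the plate.

```bash
python3 -m crank '[-0.03,0,0,0,-0.07,0,0,0,-0.07,0,-0.05,0,-0.07,0,-0.14,0,-0.07,0,-0.23,0,-0.1,0,-0.32,0,-0.2,0,-0.35,0,-0.3,0,-0.35,0,-0.3,0,-0.35,0]' >/dev/null
python3 - <<'E'
from h import *
st(); c=crop("scene",325,190,100,115,5,"pics/s6.png")
for t in(0,.005,.02): print(t,((proj(c,oven(p0,[[.052-t,-.11,.078],[.052-t,.11,.078]]))-[325,190])*5).round(0))
E
```

```text
t 9.72 oven tcp mm [-81.4  -0.6 231.8] F oven [-0.3 -1.2 -0.1] gap 0.0 tool y deg 6.9
0 [[117. 519.]
 [378. 110.]]
0.005 [[105. 513.]
 [367. 105.]]
0.02 [[ 70. 494.]
 [335.  91.]]
```

View pics/s6.png

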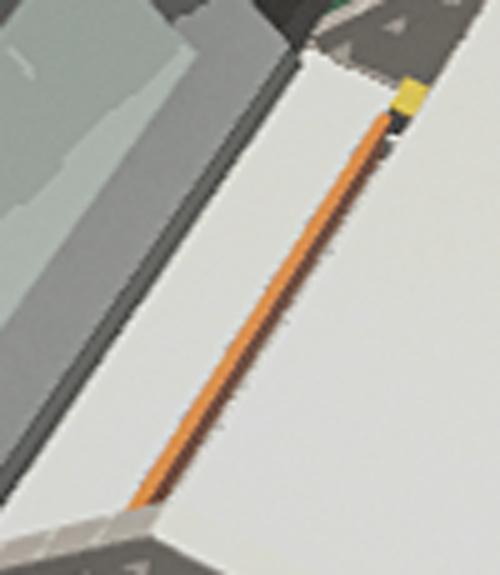

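The plate's top outer edge runs (130,508) to (382,112), against (117,519) to (378,110) predicted for home, so the tray is home. I'll go in front of and below the lip next.

```bash
python3 -m crank '[-0.09,0,0,0,-0.18,0,0,0,-0.255,0,0,0,-0.255,0,0,0,-0.255,0,0.05,0,-0.255,0,0.1,0,-0.255,0,0.145,0,-0.255,0,0.16,0,-0.255,0,0.16,0]' >/dev/null; python3 -c "from h import *;st()"
```

```text
t 10.52 oven tcp mm [-1.774e+02  1.000e-01  1.651e+02] F oven [-0.9 -0.3 -0.6] gap 0.01 tool y deg 7.1
```

```bash
python3 -m crank '[0.03,0,0,0,0.06,0,-0.008,0,0.082,0,-0.035,0,0.11,0,-0.065,0,0.135,0,-0.082,0,0.16,0,-0.1,0,0.185,0,-0.115,0,0.21,0,-0.13,0,0.24,0,-0.145,0,0.27,0,-0.158,0,0.3,0,-0.167,0,0.33,0,-0.173,0]' >/dev/null; python3 -c "from h import *;st()"
```

```text
t 11.52 oven tcp mm [-45.2  -0.4 236.8] F oven [-3.3  0.3  2.3] gap -0.0 tool y deg 7.1
```

```bash
python3 -m crank '[0.035,0,-0.004,0,0.065,0,-0.008,0,0.1,0,-0.01,0,0.135,0,-0.01,0,0.17,0,-0.008,0,0.21,0,-0.001,0,0.235,0,0.008,0,0.262,0,0.02,0,0.28,0,0.03,0,0.29,0,0.037,0,0.29,0,0.037,0]' >/dev/null; python3 -c "from h import *;st()"
python3 -m crank '[0.007,0,0.004,0,0.012,0,0.006,0,0.012,0,0.006,0]' >/dev/null; python3 -c "from h import *;st()"
```

```text
t 12.43 oven tcp mm [ 7.010e+01 -1.000e-01  2.202e+02] F oven [ 0.8  0.2 -0.3] gap -0.0 tool y deg 7.1
t 12.68 oven tcp mm [ 74.   -0.4 218.5] F oven [-0.4  0.6 -0.3] gap -0.0 tool y deg 7.0
```

```bash
for i in 1; do python3 -m crank '[0.007,0,0,0,0.01,0,0,0,0.01,0,0,0]' >/dev/null; python3 -c "from h import *;st()"; done
python3 -m crank '[0.005,0,0,0,0.007,0,0,0,0.007,0,0,0]' >/dev/null; python3 -c "from h import *;st()"
```

```text
t 12.93 oven tcp mm [ 78.2  -0.5 218.8] F oven [-1.3  0.  -0.6] gap 0.0 tool y deg 7.0
t 13.18 oven tcp mm [ 79.5  -0.5 218.8] F oven [-12.5  -0.6  -0.3] gap 0.0 tool y deg 7.1
```

```bash
python3 -m crank '[0.005,0,0,0,0.005,0,0,0]' >/dev/null; python3 -c "from h import *;st()"
python3 -m crank '[-0.04,0,0,0,-0.1,0,-0.02,0,-0.2,0,-0.1,0,-0.25,0,-0.15,0,-0.25,0,-0.15,0]' >/dev/null
python3 - <<'E'
from h import *
st(); c=crop("scene",200,100,260,220,3,"pics/s7.png")
for t in(0,.05): print(t,((proj(c,oven(p0,[lip(t,-.1),lip(t,.1)]))-[200,100])*3).round(0))
E
```

```text
t 13.35 oven tcp mm [ 79.9  -0.5 218.8] F oven [-25.2   0.8   1.7] gap -0.0 tool y deg 7.1
t 13.77 oven tcp mm [-20.6  -1.8 283.2] F oven [-0.5 -0.8  0.5] gap -0.0 tool y deg 6.9
0 [[550. 503.]
 [699. 259.]]
0.05 [[538. 491.]
 [689. 248.]]
```

View pics/s7.png

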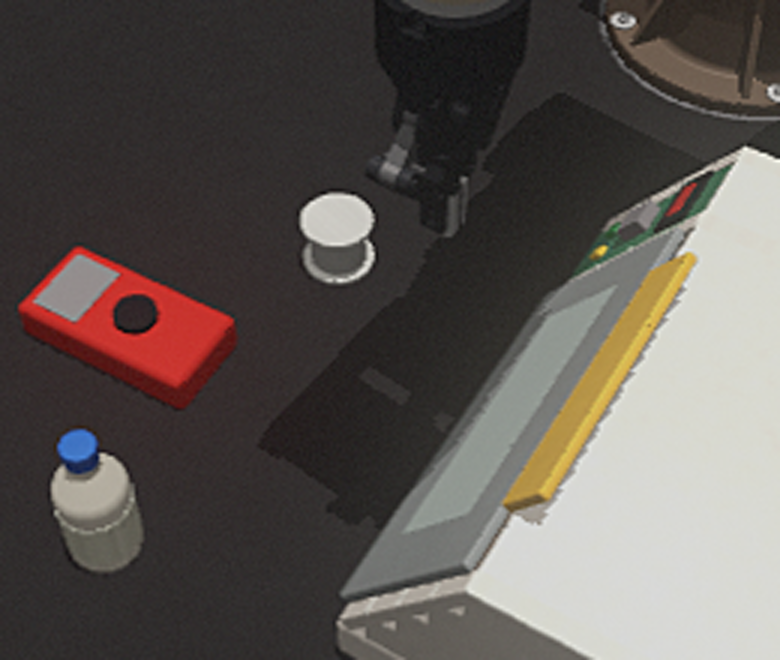

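The door is shut: its lip ends at (546,500) and (694,258), within the fit residual of the shut prediction of (550,503) and (699,259). The door met its stop at 25 N, and the bottle, reel and meter are where they were. Nothing is touching the robot.

```bash
python3 -c "
from plant import bot
print(bot.sign_off())"
```

```text
the job is handed in; nothing more can be done
None
```

I pulled the oven door down to its stop, pushed the tray home and pushed the door fully shut, in that order, then handed the job in at about 14 s of the 64 s; the bottle, reel and meter were not moved.

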